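# Gauge a container and set the ratchet lever to its height

### The job

Push the gauge's top knob down until its foot rests on the container standing under it, so that you know that container's height, then let the gauge spring back up. Then swing the ratchet lever away from its rest stop by one click for every 20 mm of that height (to the nearest whole click), without going on to a further click, and stay there: the program finishes with the gripper still holding the lever at that click, because its spring throws it back when it is let go. Leave all three containers standing where they are.

Things in the scene. Friction and masses are not known exactly. Their poses are not given: they have to be found in the camera images.
- gauge_spot (a point): Point on the desk below the gauge foot; a container stands here within 5 mm. Axes of the stand: x to its back, y to its left, z up. The stand is a fixed grey L-shaped metal base, gauge at left, ratchet lever at right. The gauge's steel column (28 mm thick) is 90 mm behind this point; its bracket, top 150 mm above the desk, reaches forward and guides the rod.
- gauge_knob (a point): Centre of the flat top of the gauge's round black push knob (28 mm wide, 17 mm high) on a vertical 10 mm steel rod; moves with the foot, a steel disc 30 mm wide whose underside is 172 mm below this point. Unpressed, the knob top is 272 mm and the foot's underside 100 mm above the desk. Dark rings on the rod are 20 mm apart.
- gauge (a joint): Slide of the gauge, in m: 0 when up, grows as it is pushed down (at most 0.09). Height of whatever the foot rests on = 0.100 - this value. A spring pushes it up with about 1 N at the top and 2 N at the bottom, and lifts it again on release.
- lever_handle (a point): Centre of the lever's upright round black handle (diameter 16 mm, from 48 to 98 mm above the desk; this point is 73 mm above the desk), 85 mm from the lever's pivot. Grip it from above. The flat lever arm below it lies 40 to 52 mm above the desk.
- lever_pivot (a point): Point on the vertical axis about which the lever turns, 75 mm above the desk; its axes are those of the stand (x to the back). A steel disc of radius 50 mm with upright pins turns with the lever; a sprung pawl behind it rides over the pins.
- lever (a joint): Ratchet lever, rad: 0 at its rest stop, grows counterclockwise from above (the handle moves to the robot's right). A click every 0.22 rad (19 mm at the handle): notches at 0.22, 0.44 and so on, six in all. At the handle the return spring pulls with 5 to 6.5 N; the pawl adds about 2 to 5 N until half-way between notches, then helps as much. Let go, the lever returns to 0.
- cap_mid (a point): Centre of a tube cap with grey top, 16 mm wide, 20 mm high, standing.
- vial_mid (a point): Centre of a sample vial with a white cap, 14 mm wide, 42 mm high, standing.
- dropper_mid (a point): Centre of a dropper bottle with conical cap, 33 mm wide, 80 mm high, standing. Which of the three stands under the gauge changes; the other two wait about 70 and 125 mm to its left and belong to the scene.
Mind the look-alikes: they are no part of the job. What is shaped like the part that bears dropper_mid but green or turquoise is not meant.

How it is judged:
On the way, in this order (a step that is already met when the one before it is completed fails the run):
1. the gauge foot rests on the container under it (((horizontal distance between cap_mid and gauge_spot below 0.02 m and contact force between gauge and cap above 1 N) or (horizontal distance between vial_mid and gauge_spot below 0.02 m and contact force between gauge and vial above 1 N) or (horizontal distance between dropper_mid and gauge_spot below 0.02 m and contact force between gauge and dropper above 1 N))), for 0.1 s.
2. the gauge has been let go and is up again (value of joint gauge below 0.008 m and value of joint lever below 0.1 rad), for 0.1 s.
3. the lever is held at the click for the gauged height (((horizontal distance between cap_mid and gauge_spot below 0.02 m and value of joint lever between 0.135 and 0.305 rad) or (horizontal distance between vial_mid and gauge_spot below 0.02 m and value of joint lever between 0.355 and 0.525 rad) or (horizontal distance between dropper_mid and gauge_spot below 0.02 m and value of joint lever between 0.795 and 0.965 rad)) and contact force between the fingers and lever above 0.8 N), for 0.3 s.
At the end, for the whole second after the job is handed in: The gripper holds the lever (over 0.8 N), at rest within 0.085 rad of the notch for the container under the gauge (cap 1 click, vial 2, dropper bottle 4; 0.22 rad each); the gauge is up within 8 mm; that container is within 20 mm of its spot; all three are upright (all of step 3 and value of joint gauge below 0.008 m and velocity of joint lever between -0.1 and 0.1 rad/s and angle between each of cap_mid, vial_mid, dropper_mid's own z axis and vertical below 0.2 rad); the arm keeps its last pose, push and grip.
It fails at once if the lever is swung on to a further click ((horizontal distance between cap_mid and gauge_spot below 0.02 m and value of joint lever above 0.352 rad) or (horizontal distance between vial_mid and gauge_spot below 0.02 m and value of joint lever above 0.572 rad) or (horizontal distance between dropper_mid and gauge_spot below 0.02 m and value of joint lever above 1.012 rad)).
It fails at once if a container is knocked over or pushed away (angle between any of cap_mid, vial_mid, dropper_mid's own z axis and vertical above 0.4 rad or distance of any of cap_mid, vial_mid, dropper_mid from where it was at the start of the episode above 0.015 m).
It also fails if it takes over 58 s, if anything falls off the work surface, if the arm or the gripper's body presses on something with over 40 N, if the wrist force passes 120 N, or if a joint passes its speed limit or range.

### The arm

A 6-joint arm with a two-finger parallel gripper is mounted at the origin on a cart in front of the work surface, level with it; the furniture and walls round the work are solid. World frame = base frame: x ahead of the robot, y to its left, z up, the work surface at z = 0. Lengths are in m, angles in rad, forces in N, time in s.
With the tool pointing down it reaches from about 0.35 to 0.85 m from the base axis. Payload 8.1 kg.
Tool frame: the origin (TCP) lies at the very end of the fingers, on their centre line; the grasp point (between the pads) lies 19 mm behind it; z points along the fingers, y is the line along which they close (so a half turn about z gives the same grasp; the last joint's range is limited). The gripper opens to 93 mm and grips with 3 to 60 N. Pads are 15 mm wide; open, the fingers measure 128 mm over their backs; the gripper's body (75 mm by 188 mm) begins 65 mm behind the grasp point.
Start: joints at [-1.394, 0.13, 1.488, -0, 1.523, -0.085], TCP at [0.155, -0.58, 0.219] pointing down, gripper open.
Joint ranges: [-2.96, 2.96], [-0.89, 2.26], [0.02, 2.5], [-1.34, 4.48], [0, 2.73], [-2.66, 2.66]. Speed limits (rad/s): [2.39, 2.39, 2.79, 3.14, 3.14, 3.14].

### API

Orientations are given as a rotation vector (axis times angle).
In Python, from plant import robot gives the robot as it stands. The module is installed in compiled form; this text tells all that it offers.
- The arm moves only by the tool play_rows, never from a script. Its argument "increments" is text: rows parted by semicolons, each of 5 numbers parted by spaces: the shift along the tool's x, y, z in mm, then the turn about the tool's z in degrees, then the closure, from -1 (fully open) to 1 (shut). In form: dx dy dz yaw claw; .... A call has 1 to 20 rows; each row is the pose to reach, as a shift and turn from the pose commanded when the call began, along the tool's axes at that moment; what a row does not reach only later rows make up. A row lasts 1/10 s, in which the tool goes at most 50 mm and 8.59 degrees, less where a joint would pass 70% of its speed; a pose out of reach is approached as far as the arm can. A call with a gripper value outside its range is refused whole. The fingers move at their own pace and stop on an object; "force" is the grip in N (left out, the last holds). Time passes only in rows, so rows that repeat a pose let the fingers close. It gives the time, the measured TCP pose, the force, the opening and the grip force at its end, in the units of the state.
- robot.read_state(): the state, without advancing time (a new reading comes with each control period).
- robot.read_camera(name): name is "scene" or "top"; returns the picture (400x640x3 uint8, blue, green, red); there is no depth.
- robot.calibration(name): a dict with "vertical_fov" (degrees; the focal length in pixels is half the picture's height over the tangent of half this angle, whatever the lens; pixels are square), "cx", "cy" (the principal point, pixels), "D" ([k1, k2, p1, p2, k3] as OpenCV has them; the pictures are not rectified), "rvec" (rotation vector, rad) and "tvec" (3), from world to camera coordinates, as OpenCV has them. Camera axes: x right, y down, z forward; pixel columns grow to the right and rows downward; lengths in m; the calibration is good to about 2 mm. A picture is of the moment at which its call begins. calibration takes no time and is no camera call.
- robot.close_job(): hands the job in; it is judged then, once.
Trained networks look in the newest picture that a camera, given by its name, has taken for a name from the list of things; names that differ only in an ending like _2 or _b are one class to them, and where a whole thing is asked for, a point or a joint stands for the part that bears it (a point fixed in the world has none). Each returns a list of dicts, best first, with "conf" (0 to 1); they miss things now and then, are a little off and sometimes report something else, mostly with a low value. They report only what shows in the picture. A call takes as long as a camera call. They do not tell look-alikes from the thing itself.
- robot.recognise(camera, query): "centre" ([x, y, z] in m, in world coordinates, good to about 4 mm: the middle of the surface that is visible of it).
- robot.regions_of(camera, query): "pixels" (400x640 bool, what is visible of it).
- robot.landmark_of(camera, query): "centre" ([x, y, z] in m, in world coordinates, good to about 4 mm: a listed point, or the origin of a listed thing).
The state is a dict: "t": time; "q": joint angles; "dq": joint speeds; "joint_torque": joint torques, N m; "tool_pos": TCP position; "orientation": TCP orientation; "force": force on the tool from outside, world axes, zero at the start; "wrist_torque": the same for the moment, N m; "opening": finger opening in m; "gripper_force": force on a finger pad.
Only numpy, scipy, OpenCV 4.12 (cv2) and the standard library are available. Lean on these libraries where they do the work, as an engineer would, in place of code of your own. Each camera call takes 0.05 s, during which the arm holds its last target. There are 200 camera calls.

## Working session

There is one attempt and no reset: what is moved stays moved. The work goes in short steps, Python scripts to look and compute and a tool call to move; the robot and the scene stay as the last step left them, time stands still between calls to the robot, and variables do not carry over. Pictures are saved under pics/ and viewed, at most 10 in all, crops included, and the job is handed in when it is done.

Besides the shell and the picture viewer there is one more tool, called after "Request:" as a command line: name --argument value ..., lists and objects as JSON in quotes. play_rows: Moves the arm, as the interface text tells. Its arguments: {"type":"object","properties":{"increments":{"type":"string"},"force":{"type":"number"}},"required":["increments"]}

```bash
mkdir -p pics
python3 - <<'E'
from plant import robot
import cv2,numpy as np
s=robot.read_state();print(s['t'],s['tool_pos'],s['orientation'],s['opening'])
for c in ['scene','top']:
    im=robot.read_camera(c);cv2.imwrite(f'pics/{c}0.png',im)
    k=robot.calibration(c);R=cv2.Rodrigues(np.array(k['rvec']))[0];print(c,k['vertical_fov'],-R.T@np.array(k['tvec']).ravel())
    for q in ['gauge_spot','gauge_knob','lever_handle','lever_pivot','cap_mid','vial_mid','dropper_mid']:
        print(q,[(round(d['conf'],2),np.round(d['centre'],3).tolist()) for d in robot.landmark_of(c,q)[:4]])
E
```

```text
0.0 [ 0.15521248 -0.57897973  0.21761089] [-3.11289126e+00 -4.09789712e-01  1.32999010e-04] 0.09298193697973894
scene 42.34042099904345 [0.03231051 0.66861956 0.67600983]
gauge_spot []
gauge_knob [(0.97, [0.56, 0.061, 0.275])]
lever_handle [(0.87, [0.492, -0.076, 0.069])]
lever_pivot [(0.89, [0.56, -0.122, 0.078])]
cap_mid [(0.61, [0.582, 0.188, 0.01])]
vial_mid [(0.55, [0.563, 0.065, 0.025])]
dropper_mid [(0.96, [0.574, 0.135, 0.045]), (0.95, [0.515, 0.197, 0.041]), (0.67, [0.471, 0.143, 0.042])]
top 50.85586981143254 [0.50563598 0.04716464 1.00428387]
gauge_spot []
gauge_knob [(0.6, [0.559, -0.124, 0.077]), (0.58, [0.562, 0.062, 0.273])]
lever_handle [(0.76, [0.49, -0.074, 0.071])]
lever_pivot [(0.78, [0.556, -0.124, 0.076])]
cap_mid [(0.39, [0.582, 0.185, 0.012])]
vial_mid [(0.69, [0.557, -0.126, 0.079])]
dropper_mid [(0.68, [0.472, 0.142, 0.036]), (0.44, [0.572, 0.135, 0.041]), (0.44, [0.512, 0.196, 0.039])]
```

View pics/scene0.png

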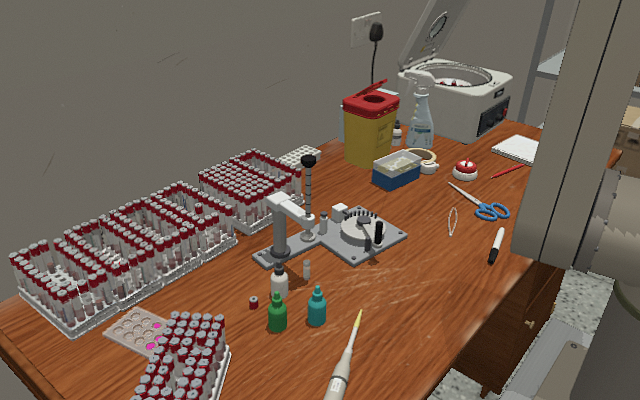

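View pics/top0.png

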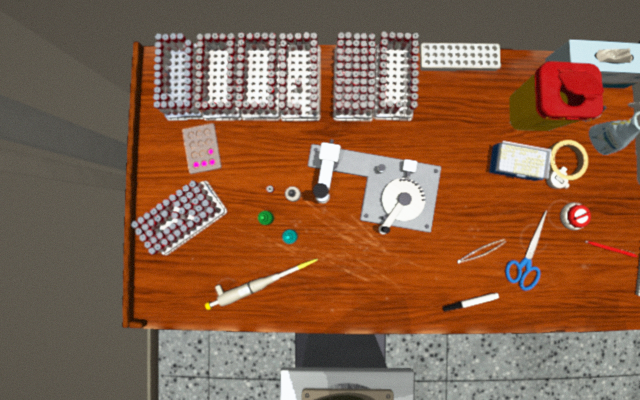

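Scene view: the vial with white cap stands under the gauge foot at about (307,268). The white dropper is at (280,282) and the cap at (253,302). There are three dropper-like bottles: white (280,282), green (277,312) and turquoise (317,306). The white one is the real dropper, because the green and turquoise ones are named as look-alikes. I'll confirm in a crop.

```bash
cat > h.py <<'E'
from plant import robot
import cv2,numpy as np
from scipy.spatial.transform import Rotation as R
def delta(p):
    s=robot.read_state();return np.round(R.from_rotvec(s['orientation']).as_matrix().T@(np.array(p)-s['tool_pos'])*1000,1)
E
python3 - <<'E'
from h import *
im=cv2.imread('pics/scene0.png')[140:340,220:420];cv2.imwrite('pics/crop.png',cv2.resize(im,(600,600),interpolation=cv2.INTER_CUBIC))
print(delta([.155,-.579,.34]),delta([.561,.0615,.31]))
E
```

```text
[  -0.2   -0.6 -121.3] [ 557.8 -514.2  -91.3]
```

View pics/crop.png

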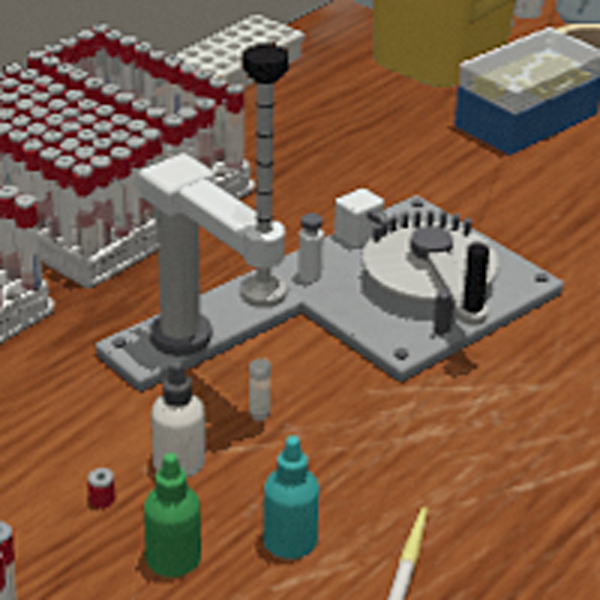

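The crop confirms it: the vial at crop (260,388) stands below the foot, with the white dropper at (178,435) and the cap at (100,488) beside it. A short dark stop post stands at crop (443,315) beside the lever handle at (477,280). I'll locate it before gripping, and gauge first.

Request:
play_rows --increments "0 0 -50 0 1; 0 0 -100 0 1; 0 0 -120 0 1; 558 -514 -100 38 1; 558 -514 -100 38 1; 558 -514 -100 38 1; 558 -514 -100 38 1; 558 -514 -100 38 1; 558 -514 -100 38 1; 558 -514 -100 38 1; 558 -514 -100 38 1; 558 -514 -100 38 1; 558 -514 -100 38 1; 558 -514 -100 38 1; 558 -514 -100 38 1; 558 -514 -100 38 1; 558 -514 -100 38 1; 558 -514 -100 38 1; 558 -514 -100 38 1; 558 -514 -100 38 1" --force 20

```text
t: 2.8
tool_pos: [0.5615, 0.0631, 0.3179]
orientation: [3.079, -0.621, -0.002]
force: [-0.4, -0.7, 0.5]
opening: 0.0008
gripper_force: 0.0
```

Run:
```python
from h import *
s=robot.read_state();print(s['t'],s['tool_pos'],s['orientation'],s['force'],s['opening'],delta([.561,.0615,.272]))
def ray(c,u,z):
    k=robot.calibration(c);f=200/np.tan(np.radians(k['vertical_fov']/2))
    K=np.array([[f,0,k['cx']],[0,f,k['cy']],[0,0,1]])
    n=cv2.undistortPoints(np.array([[u]],float),K,np.array(k['D'],float)).ravel()
    M=cv2.Rodrigues(np.array(k['rvec']))[0];C=-M.T@np.array(k['tvec']).ravel()
    d=M.T@[n[0],n[1],1];return np.round(C+d*(z-C[2])/d[2],3)
g=lambda x,y:(220+x/3,140+y/3)
print('stop base',[ray('scene',g(443,332),z) for z in(0,.01,.02)],'top',[ray('scene',g(443,298),z) for z in (.03,.04,.05,.06,.07,.08)])
print('handle top',ray('scene',g(478,247),.098))
im=cv2.imread('pics/top0.png')[140:260,300:460];cv2.imwrite('pics/crop2.png',cv2.resize(im,(800,600),interpolation=cv2.INTER_CUBIC))
```

```text
2.8 [0.56154628 0.06313519 0.31786833] [ 3.07929108e+00 -6.21432531e-01 -2.11535810e-03] [-0.3928378  -0.67033888  0.4536369 ] 0.0008268785213036975 [ 0.2  1.7 45.9]
stop base [array([ 0.521, -0.095,  0.   ]), array([ 0.514, -0.084,  0.01 ]), array([ 0.507, -0.072,  0.02 ])] top [array([ 0.523, -0.094,  0.03 ]), array([ 0.516, -0.082,  0.04 ]), array([ 0.508, -0.07 ,  0.05 ]), array([ 0.5  , -0.058,  0.06 ]), array([ 0.493, -0.047,  0.07 ]), array([ 0.485, -0.035,  0.08 ])]
handle top [ 0.488 -0.077  0.098]
```

View pics/crop2.png

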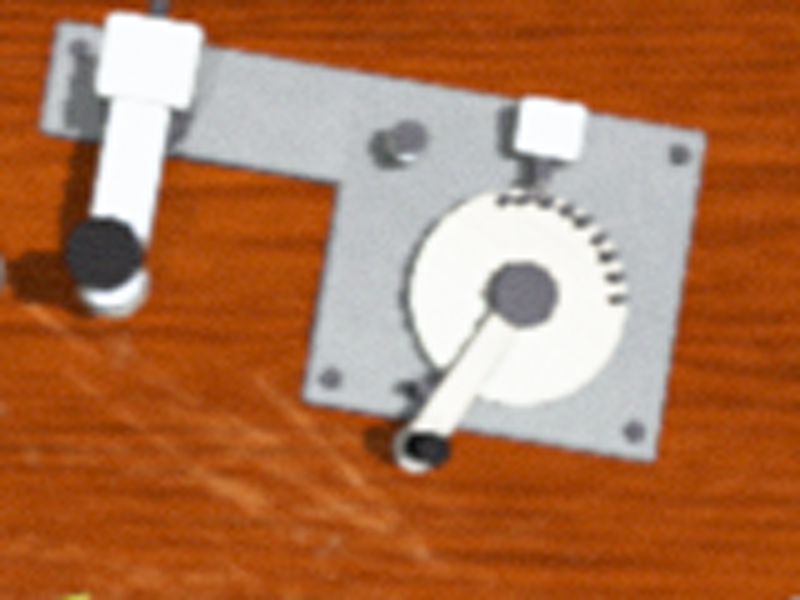

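Request:
play_rows --increments "0 2 30 0 1; 0 2 42 0 1; 0 2 50 0 1; 0 2 58 0 1; 0 2 66 0 1; 0 2 74 0 1; 0 2 82 0 1; 0 2 88 0 1; 0 2 92 0 1; 0 2 95 0 1; 0 2 97 0 1; 0 2 97 0 1"

```text
t: 4.0
tool_pos: [0.5605, 0.0596, 0.2215]
orientation: [-3.079, 0.626, 0.0]
force: [-0.0, -0.1, 2.6]
opening: 0.0005
gripper_force: 0.8
```

Request:
play_rows --increments "0 0 2 0 1; 0 0 4 0 1; 0 0 5 0 1; 0 0 6 0 1; 0 0 7 0 1; 0 0 7 0 1"

```text
t: 4.6
tool_pos: [0.5605, 0.0596, 0.2148]
orientation: [-3.078, 0.626, -0.0]
force: [1.4, 0.4, 2.8]
opening: 0.0005
gripper_force: 1.5
```

Request:
play_rows --increments "0 0 0.5 0 1; 0 0 1 0 1; 0 0 1.5 0 1; 0 0 2 0 1; 0 0 2 0 1"

```text
t: 5.1
tool_pos: [0.5607, 0.0596, 0.2147]
orientation: [-3.078, 0.626, -0.002]
force: [-5.5, -0.5, 13.4]
opening: 0.0005
gripper_force: 6.7
```

The foot met something solid at knob height 0.2147 m and 13 N. That gives a height of about 42.7 mm, which fits the vial, so 2 clicks (0.44 rad). I'll release the gauge and move off toward the lever.

Request:
play_rows --increments "0 0 0 0 1; 0 0 0 0 1; 0 0 -30 0 1; 0 0 -70 0 1; 0 0 -105 0 1; 0 0 -105 0 1; 0 0 -105 0 1; 0 0 -105 0 1"

```text
t: 5.9
tool_pos: [0.5599, 0.0595, 0.3159]
orientation: [3.078, -0.626, -0.004]
force: [-0.4, -0.6, -0.1]
opening: 0.0004
gripper_force: 0.0
```

Run:
```python
from h import *
print(robot.read_state()['tool_pos'])
for c in ['scene','top']:
    robot.read_camera(c)
    for q in ['gauge_knob','lever_handle','lever_pivot']:
        print(q,[(round(d['conf'],2),np.round(d['centre'],4).tolist()) for d in robot.landmark_of(c,q)[:2]])
print(delta([.490,-.076,.31]))
```

```text
[0.55989279 0.05951629 0.31590799]
gauge_knob [(0.85, [0.5632, 0.063, 0.2737])]
lever_handle [(0.56, [0.4927, -0.0776, 0.0715]), (0.41, [0.5733, 0.1324, 0.0398])]
lever_pivot [(0.95, [0.5611, -0.1268, 0.0761])]
gauge_knob []
lever_handle []
lever_pivot [(0.95, [0.56, -0.1285, 0.0775])]
[-11.8 152.2   7.3]
```

Request:
play_rows --increments "-10 151 0 0 -0.1; -10 151 0 0 -0.1; -10 151 0 0 -0.1; -10 151 0 0 -0.1; -10 151 50 0 -0.1; -10 151 100 0 -0.1; -10 151 145 0 -0.1; -10 151 185 0 -0.1; -10 151 185 0 -0.1; -10 151 185 0 -0.1; -10 151 185 0 -0.1; -10 151 185 0 -0.1"

```text
t: 7.5
tool_pos: [0.4944, -0.076, 0.1358]
orientation: [3.078, -0.626, 0.008]
force: [-0.0, 0.8, 0.4]
opening: 0.0512
gripper_force: 0.0
```

Run:
```python
from h import *
s=robot.read_state();print(s['t'],s['tool_pos'],s['opening'],s['force'],delta([.4917,-.076,.06]))
im=np.vstack([robot.read_camera('scene')[190:290,310:440],robot.read_camera('top')[180:280,340:470]]);cv2.imwrite('pics/near.png',cv2.resize(im,(390,600),interpolation=cv2.INTER_CUBIC))
```

```text
7.5 [ 0.4943575  -0.07597738  0.13575411] 0.0511879653760052 [-0.03499505  0.79424202  0.42332789] [-2.8  1.1 75.7]
```

View pics/near.png

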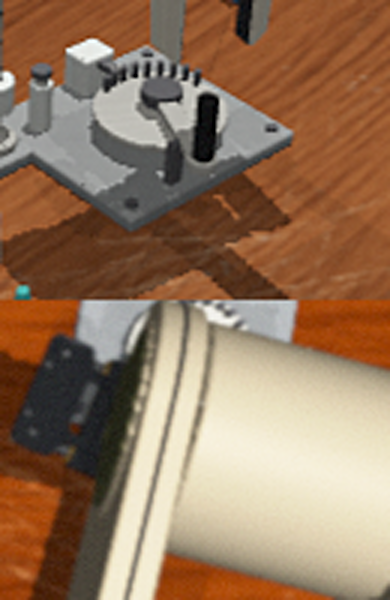

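The fingers straddle the handle: in the scene part of the picture they are at (165,20) and (250,10), with the handle at (207,95). Next I descend and close.

Request:
play_rows --increments "-3 1 30 0 -0.1; -3 1 55 0 -0.1; -3 1 70 0 -0.1; -3 1 75 0 -0.1; -3 1 75 0 -0.1; -3 1 75 0 1; -3 1 75 0 1; -3 1 75 0 1; -3 1 75 0 1; -3 1 75 0 1; -3 1 75 0 1; -3 1 75 0 1" --force 30

```text
t: 8.8
tool_pos: [0.4892, -0.0755, 0.0579]
orientation: [3.078, -0.626, 0.0]
force: [-1.5, -1.7, 2.7]
opening: 0.0156
gripper_force: 30.0
```

```bash
cat > arc.py <<'E'
from h import *
import sys
s=robot.read_state();print(s['t'],s['tool_pos'],s['opening'],s['gripper_force'],s['force'])
h=np.array(s['tool_pos'][:2]);piv=np.array([.5593,-.1253]);v=h-piv;print('r',np.linalg.norm(v),'ang',np.degrees(np.arctan2(v[1],v[0])))
M=R.from_rotvec(s['orientation']).as_matrix()
v*=.085/np.linalg.norm(v)
for a in np.arange(.04,.57,.04):
    w=R.from_euler('z',a).as_matrix()[:2,:2]@v-v
    print(round(a,2),np.round(M.T@[*w,0]*1000,1)[:2],'yaw',round(-np.degrees(a),1))
E
python3 arc.py
```

```text
8.8 [ 0.48922936 -0.07554779  0.05791182] 0.015568358594641368 30.000584721565247 [-1.49470828 -1.67925687  2.71289053]
r 0.08593705201610317 ang 144.6241335367355
0.04 [-0.7  3.3] yaw -2.3
0.08 [-1.2  6.7] yaw -4.6
0.12 [-1.6 10.1] yaw -6.9
0.16 [-1.8 13.5] yaw -9.2
0.2 [-2.  16.9] yaw -11.5
0.24 [-1.9 20.3] yaw -13.8
0.28 [-1.8 23.7] yaw -16.0
0.32 [-1.5 27. ] yaw -18.3
0.36 [-1.1 30.4] yaw -20.6
0.4 [-0.5 33.8] yaw -22.9
0.44 [ 0.2 37.1] yaw -25.2
0.48 [ 1.  40.4] yaw -27.5
0.52 [ 1.9 43.7] yaw -29.8
0.56 [ 3.  46.9] yaw -32.1
```

Request:
play_rows --increments "-0.7 3.3 0 -2.3 1; -1.2 6.7 0 -4.6 1; -1.6 10.1 0 -6.9 1; -1.8 13.5 0 -9.2 1; -2 16.9 0 -11.5 1; -1.9 20.3 0 -13.8 1; -1.8 23.7 0 -16 1; -1.5 27 0 -18.3 1; -1.1 30.4 0 -20.6 1; -0.5 33.8 0 -22.9 1; -0.2 35.5 0 -24 1; 0.2 37.1 0 -25.2 1; 0.2 37.1 0 -25.2 1; 0.2 37.1 0 -25.2 1"

```text
t: 10.2
tool_pos: [0.4753, -0.1095, 0.0579]
orientation: [-3.141, -0.059, -0.002]
force: [4.4, 1.6, 0.8]
opening: 0.0152
gripper_force: 30.0
```

```bash
python3 arc.py | head -2
python3 - <<'E'
from h import *
for c in ['scene','top']:
    im=robot.read_camera(c)
    if c=='scene': cv2.imwrite('pics/end.png',cv2.resize(im[130:330,220:440],(660,600),interpolation=cv2.INTER_CUBIC))
    for q in ['lever_handle','gauge_knob','vial_mid']:
        print(q,[(round(d['conf'],2),np.round(d['centre'],4).tolist()) for d in robot.landmark_of(c,q)[:2]])
E
```

```text
10.2 [ 0.47532994 -0.10948157  0.0578892 ] 0.015179429917772557 30.000040233135223 [4.43597487 1.61559139 0.83905904]
r 0.08544702474703686 ang 169.33154325685373
lever_handle [(0.64, [0.4792, -0.1115, 0.0724])]
gauge_knob [(0.88, [0.5587, 0.0624, 0.2777])]
vial_mid [(0.5, [0.5628, 0.0618, 0.0219])]
lever_handle []
gauge_knob [(0.47, [0.5648, 0.0638, 0.2714])]
vial_mid []
```

View pics/end.png

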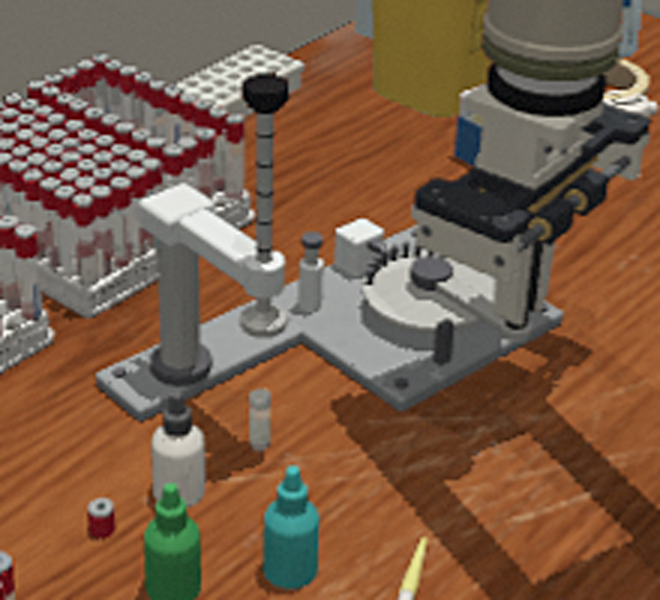

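The final picture shows the gripper holding the lever at about (520,290), turned 24.7° (0.43 rad, the second click). The gauge is up and all the containers are upright. I'll hold briefly, then hand in.

Request:
play_rows --increments "0 0 0 0 1; 0 0 0 0 1; 0 0 0 0 1; 0 0 0 0 1"

```text
t: 11.0
tool_pos: [0.4753, -0.1095, 0.0579]
orientation: [3.141, 0.06, 0.002]
force: [5.5, 1.7, 0.6]
opening: 0.0154
gripper_force: 30.0
```

```bash
python3 arc.py | head -2; python3 -c "
from plant import robot
print(robot.close_job())"
```

```text
11.0 [ 0.47533401 -0.10951433  0.05789206] 0.015417942704831478 30.000110864639282 [5.45098644 1.68244713 0.62890281]
r 0.08543696332589631 ang 169.35262700124522
the job is handed in; nothing more can be done
None
```

The job is handed in at 11 s (no verdict was returned): the gauge read about 43 mm (the vial) and sprang back up, and the gripper is holding the lever at the second click (about 0.43 rad), with all three containers upright in the last picture.

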